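# Set the brightness click-selector of a cold-light source and switch its lamp on

## Task

Set up the microscope's cold-light source: with a fingertip against the side of its pointer, push the brightness selector round clockwise, counting the clicks, until it rests in position 6 (the red dot is off, position 0; each click is one position) and never goes on past 6. Only then press the green lamp button all the way down and let go. Pinch and lift nothing, and leave everything else where it is.

Things in the scene. Friction and masses are not known exactly. Their poses are not given: they have to be found in the camera images.
- light_source: Cold-light source: fixed cream housing 200 x 320 mm, 100 mm high, flat lid. Origin at the centre of its underside, on the table; z up, x towards its back, y to its left as seen from its front. Selector axis at x 0, y +70 mm; lamp button at x -35, y -70 mm. Place and yaw vary.
- selector_axis (a point): Selector's vertical axis at lid height (100 mm above the table), axes as light_source. Around it a flat black scale disc, 136 mm across, 1 mm thick: a red dot (59 mm from the axis) at position 0, then eight white ticks, each longer, at positions 1 to 8, 30 degrees apart, clockwise seen from above.
- selector (a joint): Selector angle, rad, clockwise from above, stops at 0 and 4.19. Click positions k = 0 to 8 rest at k x 0.5236 (30 deg). Pointer: 120 deg counter-clockwise of the housing's +x at 0, along +x at 4, 60 deg clockwise at 6. Starts in 0 to 3. Pushed 15 deg, over the ridge, it snaps on into the next position by itself and stays; takes about 0.1 N m (3 N at 35 mm).
- selector_tip (a point): Top of the pointer's outer end, 46 mm from the axis, 42 mm above the lid; turns with it, x outward along the pointer, z up. The pointer is an upright grey fin, white line on top: 12 mm thick, from 8 mm behind the axis to 46 mm out, lower edge 12 mm above the lid, on a grey hub of 24 mm radius whose top is 12 mm above the lid.
- fin_trailing: The half of the pointer fin (6 mm thick) on its counter-clockwise side seen from above: push against this side to turn the selector clockwise. Origin on the selector's axis 2 mm above the lid; x outward along the pointer, y out of this face, which lies at y = +6 mm.
- fin_leading: The other half of the fin, on its clockwise side; same origin and axes, its outer face at y = -6 mm. Touching both faces hard at once counts as pinching.
- lamp_button (a joint): Travel of the lamp button in m: 0 up, 0.006 fully down; a spring returns it; fully down takes 5 N.
- lamp_button_top (a point): Centre of the top of the green round lamp button (radius 14 mm), 22 mm above the lid when up, in a black collar of 22 mm radius whose top is 12 mm above the lid. Pressed downward.
- filter_ring: Loose aluminium filter ring, 40 mm across, 12 mm high, lying on the lid's right rear part; to be left alone. Origin at the centre of its underside.
- dust_cap: Loose black eyepiece dust cap, 46 mm across, 32 mm high, on the table; leave alone. Origin at the centre of its underside.
- specimen_jar: Loose amber specimen jar, 56 mm across, 85 mm high, on the table; leave alone. Origin at the centre of its underside.
- petri_dish: Loose covered petri dish, 92 mm across, 15 mm high, on the table beside the housing; leave alone. Origin at the centre of its underside.
- glasses_case: Loose black glasses case, 62 x 160 x 36 mm, on the table beside the housing; leave alone. Origin at the centre of its underside.

How it is judged:
By the outcome, as a careful person would: the job done as asked, in the order asked, and still so for the second after the job is handed in, with the robot touching nothing.
It also fails if it takes over 61 s, if anything falls off the work surface, if the arm or the gripper's body presses on something with over 40 N, if the wrist force passes 120 N, or if a joint passes its speed limit or range.

## Robot

A 7-joint arm with a two-finger parallel gripper is mounted at the origin on the work surface. World frame = base frame: x ahead of the robot, y to its left, z up, the work surface at z = 0. Lengths are in m, angles in degrees, forces in N, time in s.
With the tool pointing down it reaches from about 0.425 to 0.875 m from the base axis. Payload 4.7 kg.
Tool frame: the origin (TCP) lies midway between the tips of the shut fingers; the grasp point (between the pads) lies 19 mm behind it; z points along the fingers, y is the line along which they close (so a half turn about z gives the same grasp; the last joint's range is limited). The gripper opens to 87 mm and grips with 3 to 60 N. Pads are 19 mm wide; open, the fingers measure 117 mm over their backs; the gripper's body (75 mm by 190 mm) begins 51 mm behind the grasp point.
Start: joints at [0.808, 18.392, -4.016, 83.108, 1.295, 78.541, -3.26], TCP at [0.65, -0, 0.223] pointing down, gripper open.
Joint ranges: [-163.93, 163.93], [-17.29, 119.83], [-79.2, 71.16], [3.27, 140.29], [-89.18, 269.18], [5.43, 117.66], [-154.24, 154.24]. Speed limits (degrees/s): [147.25, 147.25, 180, 180, 180, 180, 180].

## Interface

Orientations are given as [roll, pitch, yaw] about the fixed x, y, z axes, in that order (R = Rz(yaw) Ry(pitch) Rx(roll)).
In Python, from cell import env gives the robot as it stands. The module is installed in compiled form; this text tells all that it offers.
- The arm moves only by the tool step_arm, never from a script. Its argument "rows" is a list of rows, each an object with "angular": the turn, a rotation vector about the tool's x, y, z in units of pi rad (1.0 is pi rad), a list of three; "slide": the shift along the tool's x, y, z in units of 500 mm (1.0 is 500 mm), a list of three; "jaw": the opening, from 0 (shut) to 1 (fully open). A call has 1 to 10 rows; each row shifts and turns the commanded pose from where the row before left it, along the tool's axes as they then stand; what a row does not reach is not made up. A row lasts 1/8 s, in which the tool goes at most 62.5 mm and 10.7 degrees, less where a joint would pass 70% of its speed; a pose out of reach is approached as far as the arm can. A call with a number of a shift or a turn outside -1 to 1 is refused whole. A call with a gripper value outside its range is refused whole. The fingers move at their own pace and stop on an object; "newtons" is the grip in N (left out, the last holds). Time passes only in rows, so rows that do not move let the fingers close. It gives the time, the measured TCP pose, the force, the opening and the grip force at its end, in the units of the state.
- env.get_obs(): the state, without advancing time (a new reading comes with each control period).
- env.read_camera(name): name is "scene" or "side" or "wrist"; returns the picture (420x560x3 uint8, red, green, blue); there is no depth.
- env.camera_info(name): a dict with "fx", "fy", "cx", "cy" (pixels), "R" (3x3) and "t" (3): a world point X has camera coordinates R X + t. Camera axes: x right, y down, z forward; pixel columns grow to the right and rows downward; lengths in m; the calibration is good to about 2 mm. A picture is of the moment at which its call begins: read the wrist's pose just before it. camera_info takes no time and is no camera call; for the wrist camera it gives the pose at the moment of the call.
- env.sign_off(): hands the job in; it is judged then, once.
The state is a dict: "time_s": time; "qpos": joint angles; "joint_velocities": joint speeds; "effort": joint torques, N m; "tool_pos": TCP position; "tool_rot": TCP orientation; "force": force on the tool from outside, world axes, zero at the start; "wrist_torque": the same for the moment, N m; "grip_width": finger opening in m; "grasp_force": force on a finger pad.
Only numpy, scipy, OpenCV 4.12 (cv2) and the standard library are available. Lean on these libraries where they do the work, as an engineer would, in place of code of your own. Each camera call takes 0.05 s, during which the arm holds its last target. There are 200 camera calls.

## Working session

There is one attempt and no reset: what is moved stays moved. The work goes in short steps, Python scripts to look and compute and a tool call to move; the robot and the scene stay as the last step left them, time stands still between calls to the robot, and variables do not carry over. Pictures are saved under pics/ and viewed, at most 11 in all, crops included, and the job is handed in when it is done.

Besides the shell and the picture viewer there is one more tool, called after "Call:" by a JSON object that holds its "fn" and its "kwargs". step_arm: Moves the arm, as the interface text tells. Shifts and turns lie within -1 to 1; 1 stands for 500 mm of shift or pi rad of turn. Its arguments: {"type":"object","properties":{"rows":{"type":"array"},"newtons":{"type":"number"}},"required":["rows"]}

```bash
mkdir -p pics
python3 - <<'E'
from cell import env
import cv2, numpy as np
o=env.get_obs(); print(o)
for n in ("scene","side","wrist"):
    i=env.camera_info(n); im=env.read_camera(n); cv2.imwrite(f"pics/{n}0.png",im[:,:,::-1]); print(n,i)
E
```

```text
{'time_s': 0.0, 'qpos': array([ 0.80756188, 18.43800146, -4.01889181, 83.17642284,  1.29670943,
       78.54037983, -3.25887485]), 'joint_velocities': array([ 0.05029514,  0.00711468, -0.06729528, -0.06012622,  0.08394794,
       -0.05764593, -0.06678305]), 'effort': array([-2.58547143e-04, -4.91284704e+01, -4.03903294e-01, -3.12526345e+01,
       -6.40594075e-02,  4.37659642e-02,  1.61017233e-04]), 'tool_pos': array([ 6.49435779e-01, -2.19749482e-05,  2.21460652e-01]), 'tool_rot': array([-1.79890551e+02,  6.44180943e-03,  9.00068827e+01]), 'force': array([-0.59685144,  0.6544598 , -0.04787029]), 'wrist_torque': array([-0.03117436,  0.01588476,  0.01633541]), 'grasp_force': 0.0, 'grip_width': 0.08708898883861424}
scene {'fx': 380.5068608739445, 'fy': 380.5068608739445, 'cx': 278.78180951339715, 'cy': 218.17265984264486, 'R': array([[ 0.44813347,  0.89396364, -0.0023246 ],
       [ 0.55066506, -0.27808849, -0.78704179],
       [-0.70423319,  0.3514197 , -0.6168953 ]]), 't': array([-0.23491483, -0.24159888,  1.53030424])}
side {'fx': 390.8441140283187, 'fy': 390.8441140283187, 'cx': 275.0344729365512, 'cy': 209.60573302508791, 'R': array([[-0.93861587, -0.34495282, -0.00279313],
       [-0.26231664,  0.7189746 , -0.6436346 ],
       [ 0.22403176, -0.60339297, -0.76532784]]), 't': array([0.52666965, 0.23216034, 0.83218251])}
wrist {'fx': 315.28469239712985, 'fy': 315.28469239712985, 'cx': 275.7713730662898, 'cy': 211.34202320794094, 'R': array([[ 9.99999353e-01, -3.90747320e-04, -1.06824963e-03],
       [-5.16026016e-05, -9.53761685e-01,  3.00563880e-01],
       [-1.13630010e-03, -3.00563630e-01, -9.53761088e-01]]), 't': array([-0.64994268, -0.03591581,  0.39266657])}
```

View pics/scene0.png

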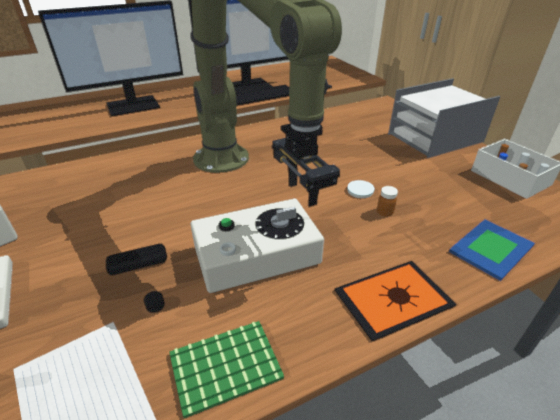

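View pics/wrist0.png

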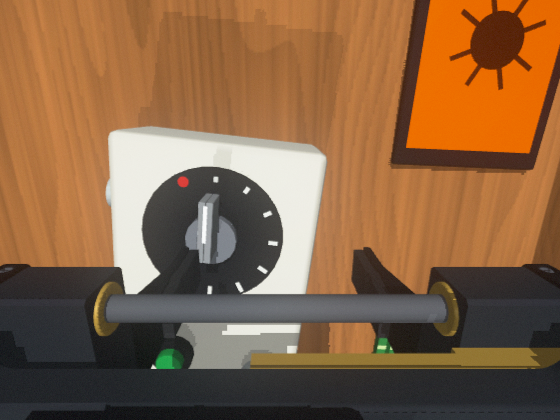

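View pics/side0.png

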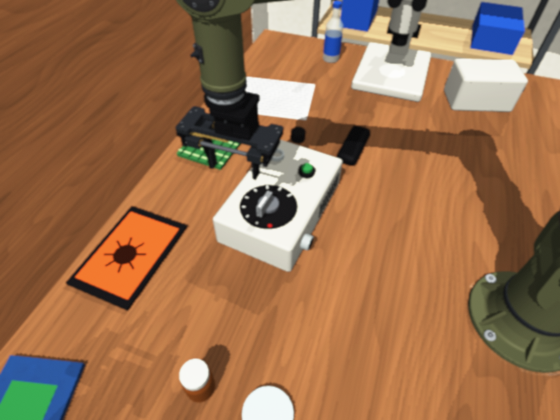

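```bash
cat > h.py <<'E'
import cv2, numpy as np
from scipy.optimize import least_squares
def ray(i,p):
    R,t=np.array(i["R"]),np.array(i["t"])
    d=R.T@np.array([(p[0]-i["cx"])/i["fx"],(p[1]-i["cy"])/i["fy"],1]); return -R.T@t,d/np.linalg.norm(d)
def onz(i,p,z):
    c,d=ray(i,p); return c+d*(z-c[2])/d[2]
def tri(obs):
    A=np.zeros((3,3));b=np.zeros(3)
    for i,p in obs:
        c,d=ray(i,p);M=np.eye(3)-np.outer(d,d);A+=M;b+=M@c
    X=np.linalg.solve(A,b); return X,[np.linalg.norm(np.cross(X-ray(i,p)[0],ray(i,p)[1])) for i,p in obs]
def blobs(m,amin=4):
    n,l,s,c=cv2.connectedComponentsWithStats(m.astype(np.uint8)); return [(s[k,4],c[k].round(1)) for k in range(1,n) if s[k,4]>=amin]
def masks(im):
    h=cv2.cvtColor(im,cv2.COLOR_RGB2HSV).astype(int);H,S,V=h[...,0],h[...,1],h[...,2]
    return dict(red=((H<6)|(H>174))&(S>170)&(V>110),green=(H>45)&(H<80)&(S>130)&(V>60),white=(S<40)&(V>170))
E
python3 - <<'E'
from h import *
from cell import env
rois=dict(wrist=(130,150,300,400),scene=(190,190,330,285),side=(210,150,350,270))
I={n:env.camera_info(n) for n in rois}; B={}
for n,(a,b,c,d) in rois.items():
    m=masks(cv2.imread(f"pics/{n}0.png")[:,:,::-1])
    for k in m:
        q=m[k].copy();z=np.zeros_like(q);z[b:d,a:c]=q[b:d,a:c]
        bl=blobs(z,3); 
        print(n,k,bl); B[n,k]=bl
w=I["wrist"]
im=[cv2.imread(f"pics/{n}0.png")[b:d,a:c] for n,(a,b,c,d) in rois.items()]
cv2.imwrite("pics/crop.png",np.hstack([cv2.resize(x,(int(x.shape[1]*480/x.shape[0])*1,480))[:,:] if k==-1 else cv2.resize(x,(390,420),interpolation=cv2.INTER_CUBIC) for k,x in enumerate(im[1:])]))
E
```

```text
wrist red [(np.int32(84), array([182.5, 181.5]))]
wrist green [(np.int32(465), array([168.8, 359.4]))]
wrist white [(np.int32(9543), array([221.1, 203.2])), (np.int32(20), array([215.5, 179. ])), (np.int32(30), array([246.1, 190. ])), (np.int32(209), array([204.3, 224.3])), (np.int32(34), array([267.1, 213.7])), (np.int32(4), array([197.5, 233.5])), (np.int32(36), array([272.2, 243. ])), (np.int32(41), array([262. , 269.4])), (np.int32(40), array([238.9, 286.7])), (np.int32(29), array([209.2, 289.4])), (np.int32(742), array([259.8, 328.6])), (np.int32(70), array([291.1, 348.7])), (np.int32(12), array([153.2, 367.2]))]
scene red []
scene green [(np.int32(64), array([225.9, 222.5]))]
scene white [(np.int32(2537), array([257.7, 227.6])), (np.int32(127), array([250.5, 245.1])), (np.int32(3), array([275.3, 236.3])), (np.int32(47), array([243.5, 256.8]))]
side red [(np.int32(17), array([269.2, 225.2]))]
side green [(np.int32(28), array([223.3, 152. ])), (np.int32(35), array([220.3, 158.8])), (np.int32(18), array([217.7, 165.7])), (np.int32(85), array([306.7, 168.5]))]
side white [(np.int32(5876), array([275.6, 210.7])), (np.int32(67), array([263. , 200.4])), (np.int32(3), array([243.3, 206.3])), (np.int32(109), array([305.3, 240.8]))]
```

View pics/crop.png

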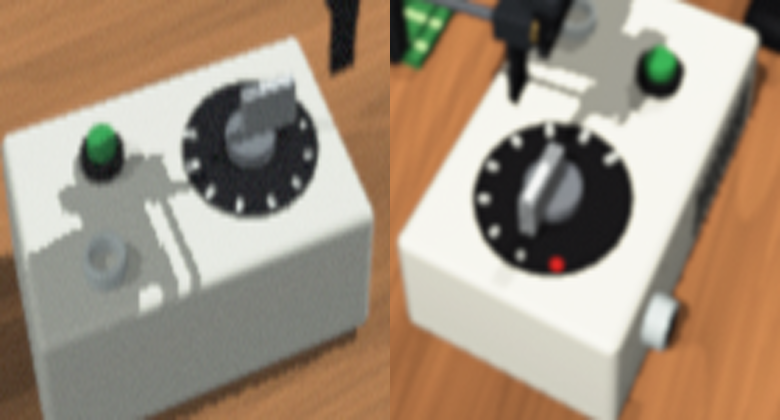

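```bash
cat > m1.py <<'E'
from h import *
from cell import env
w,s,c=(env.camera_info(n) for n in("wrist","side","scene"))
print("red tri",tri([(w,(182.5,181.5)),(s,(269.2,225.2))]))
print("green tri",tri([(w,(168.8,359.4)),(s,(306.7,168.5)),(c,(225.9,222.5))]))
px=[(182.5,181.5),(215.5,179),(246.1,190),(267.1,213.7),(272.2,243),(262,269.4),(238.9,286.7),(209.2,289.4)]
P=np.array([onz(w,p,.101)[:2] for p in px])
def f(v):
    r=[]
    for k,p in enumerate(P):
        a=v[2]+np.radians(120-30*k);d=p-v[:2]
        r.append(-np.sin(a)*d[0]+np.cos(a)*d[1])
    return r+[np.hypot(*(P[0]-v[:2]))-.059]
q=least_squares(f,[*P.mean(0),0]);x,y,a=q.x
print("axis",x,y,"yaw",np.degrees(a),"res mm",np.round(q.fun*1e3,1),"radii",np.round(np.hypot(*(P-q.x[:2]).T)*1e3,1))
R=np.array([[np.cos(a),-np.sin(a)],[np.sin(a),np.cos(a)]])
print("button",q.x[:2]+R@[-.035,-.14],"centre",q.x[:2]+R@[0,-.07], "green at z .12",[onz(i,p,.12).round(4) for i,p in((w,(168.8,359.4)),(s,(306.7,168.5)),(c,(225.9,222.5)))])
for k in range(4):
    t=a+np.radians(120-30*k)
    X=np.array([x+.046*np.cos(t),y+.046*np.sin(t),.142]);X0=np.array([x,y,.142])
    out=[]
    for i in(w,s,c):
        for Z in(X0,X):
            v=np.array(i["R"])@Z+i["t"];out.append((round(v[0]/v[2]*i["fx"]+i["cx"],1),round(v[1]/v[2]*i["fy"]+i["cy"],1)))
    print(k,out)
E
python3 m1.py
```

```text
red tri (array([0.56559899, 0.02353686, 0.10314427]), [np.float64(0.0003727966263738622), np.float64(0.00037279662637392256)])
green tri (array([ 0.53788736, -0.16575927,  0.11383213]), [np.float64(0.000862629837154839), np.float64(0.00046415252182137475), np.float64(0.0005500929373685691)])
axis 0.588497587563272 -0.03149431283072533 yaw -6.484526163335637 res mm [ 0.2 -0.1 -0.  -0.  -0.1 -0.   0.   0.1  0.3] radii [59.3 57.  57.6 58.3 58.6 59.5 60.  58.5]
button [ 0.53791062 -0.16664593] centre [ 0.58059215 -0.10104648] green at z .12 [array([ 0.5395, -0.1604,  0.12  ]), array([ 0.5368, -0.1596,  0.12  ]), array([ 0.5462, -0.1681,  0.12  ])]
0 [(np.float64(202.7), np.float64(254.9)), (np.float64(176.2), np.float64(207.0)), (np.float64(268.2), np.float64(193.4)), (np.float64(269.2), np.float64(209.1)), (np.float64(278.9), np.float64(210.5)), (np.float64(289.6), np.float64(202.7))]
1 [(np.float64(202.7), np.float64(254.9)), (np.float64(205.2), np.float64(202.8)), (np.float64(268.2), np.float64(193.4)), (np.float64(258.5), np.float64(207.4)), (np.float64(278.9), np.float64(210.5)), (np.float64(294.9), np.float64(206.9))]
2 [(np.float64(202.7), np.float64(254.9)), (np.float64(233.3), np.float64(213.1)), (np.float64(268.2), np.float64(193.4)), (np.float64(250.6), np.float64(201.9)), (np.float64(278.9), np.float64(210.5)), (np.float64(296.0), np.float64(212.2))]
3 [(np.float64(202.7), np.float64(254.9)), (np.float64(252.2), np.float64(234.6)), (np.float64(268.2), np.float64(193.4)), (np.float64(247.6), np.float64(194.3)), (np.float64(278.9), np.float64(210.5)), (np.float64(292.4), np.float64(217.2))]
```

The pictures show the pointer along tick 1: the fin runs from (203,255) to (205,203) in the wrist picture, which fits the position 1 prediction. The axis is at (0.5885, -0.0315), the yaw is -6.5°, and the red dot triangulates to z 0.103. Next I shut the fingers, turn the tool and move behind the pointer's trailing side.

Call:
{"fn": "step_arm", "kwargs": {"rows": [{"angular":[0,0,-0.058],"slide":[0,0,0],"jaw":0},{"angular":[0,0,-0.058],"slide":[0,0,0],"jaw":0},{"angular":[0,0,-0.058],"slide":[0,0,0],"jaw":0},{"angular":[0,0,-0.058],"slide":[0,0,0],"jaw":0},{"angular":[0,0,-0.058],"slide":[0,0,0],"jaw":0},{"angular":[0,0,-0.058],"slide":[0,0,0],"jaw":0},{"angular":[0,0,-0.058],"slide":[0,0,0],"jaw":0},{"angular":[0,0,-0.058],"slide":[0,0,0],"jaw":0},{"angular":[0,0,0],"slide":[0.083,-0.004,0.06],"jaw":0},{"angular":[0,0,0],"slide":[0.083,-0.004,0.06],"jaw":0}]}}

```text
time_s: 1.4
tool_pos: [0.5662, 0.0055, 0.1615]
tool_rot: [180.0, 0.0, 173.5]
force: [-0.0, 0.2, 0.1]
grip_width: 0.0017
grasp_force: 0.0
```

```bash
cat > look.py <<'E'
import sys
from h import *
from cell import env
tag=sys.argv[1]
AX=np.array([.5885,-.0315]);YAW=-6.48
o=env.get_obs();p=o["tool_pos"]
d=p[:2]-AX
print("t",o["time_s"],"tcp",p.round(4),"rot",o["tool_rot"].round(1),"F",o["force"].round(1),"q7",o["qpos"][6].round(1),"w",o["grip_width"].round(4))
print("polar r %.1f ang(sel pos) %.2f"%(np.hypot(*d)*1e3,(YAW+120-np.degrees(np.arctan2(d[1],d[0])))/30))
ims=[]
for n,(a,b,c,e) in dict(wrist=(80,60,480,420),side=(200,130,350,265)).items():
    im=env.read_camera(n)[:,:,::-1];cv2.imwrite(f"pics/{n}_{tag}.png",im);ims.append(cv2.resize(im[b:e,a:c],(400,360),interpolation=cv2.INTER_CUBIC))
cv2.imwrite(f"pics/v_{tag}.png",np.hstack(ims))
E
python3 look.py a
```

```text
Traceback (most recent call last):
  File "look.py", line 8, in <module>
    print("t",o["time_s"],"tcp",p.round(4),"rot",o["tool_rot"].round(1),"F",o["force"].round(1),"q7",o["qpos"][6].round(1),"w",o["grip_width"].round(4))
                                                                                                                               ^^^^^^^^^^^^^^^^^^^^^
AttributeError: 'float' object has no attribute 'round'
```

```bash
sed -i 's/o\["grip_width"\].round(4)/o["grip_width"]/' look.py; python3 look.py a
```

```text
t 1.4 tcp [0.5662 0.0055 0.1615] rot [180.    0.  173.5] F [-0.   0.2  0.1] q7 77.7 w 0.00172810704483937
polar r 43.2 ang(sel pos) -0.25
```

View pics/v_a.png

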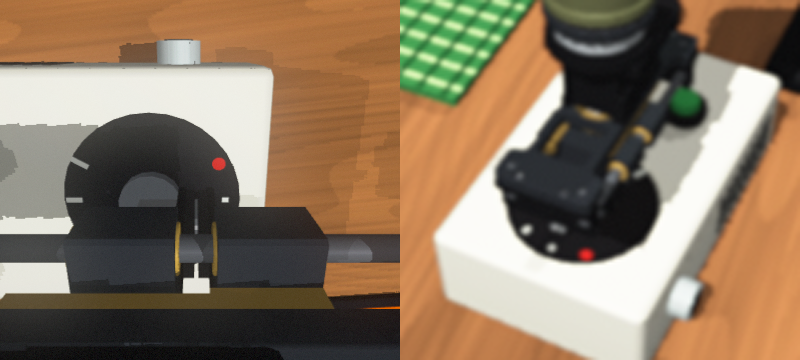

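Call:
{"fn": "step_arm", "kwargs": {"rows": [{"angular":[0,0,0],"slide":[0,0,0.04],"jaw":0},{"angular":[0,0,0],"slide":[0,0,0.039],"jaw":0},{"angular":[0,0,0],"slide":[0,0,0],"jaw":0},{"angular":[0,0,0],"slide":[-0.006,0,0],"jaw":0},{"angular":[0,0,0],"slide":[-0.006,0,0],"jaw":0},{"angular":[0,0,0],"slide":[-0.006,0,0],"jaw":0},{"angular":[0,0,0],"slide":[-0.004,0,0],"jaw":0},{"angular":[0,0,0],"slide":[0,0,0],"jaw":0}]}}

```text
time_s: 2.5
tool_pos: [0.5777, 0.0045, 0.1231]
tool_rot: [180.0, -0.1, 173.5]
force: [-3.5, 1.0, 2.5]
grip_width: 0.0004
grasp_force: 1.6
```

Call:
{"fn": "step_arm", "kwargs": {"rows": [{"angular":[0,0,0.0167],"slide":[-0.0036,0.0015,0],"jaw":0},{"angular":[0,0,0.0167],"slide":[-0.0036,0.0015,0],"jaw":0},{"angular":[0,0,0.0167],"slide":[-0.0036,0.0015,0],"jaw":0},{"angular":[0,0,0.0167],"slide":[-0.0036,0.0015,0],"jaw":0},{"angular":[0,0,0.0167],"slide":[-0.0036,0.0015,0],"jaw":0},{"angular":[0,0,0.0167],"slide":[-0.0036,0.0015,0],"jaw":0},{"angular":[0,0,0.0167],"slide":[-0.0036,0.0015,0],"jaw":0},{"angular":[0,0,0.0167],"slide":[-0.0036,0.0015,0],"jaw":0},{"angular":[0,0,0.0167],"slide":[-0.0036,0.0015,0],"jaw":0},{"angular":[0,0,0.0167],"slide":[-0.0036,0.0015,0],"jaw":0}]}}

```text
time_s: 3.75
tool_pos: [0.5969, 0.0051, 0.1229]
tool_rot: [-180.0, -0.0, 143.4]
force: [-2.4, 0.4, 0.7]
grip_width: 0.0001
grasp_force: 1.5
```

```bash
cat >> look.py <<'E'
R=cv2.Rodrigues(np.zeros(3))[0]
for s in [o["tool_rot"][2]]:
    t=np.radians(s);x=np.array([np.cos(t),np.sin(t)]);y=np.array([np.sin(t),-np.cos(t)])
    print("in tool: trailing %.1f radial %.1f mm; pad face pos %.2f"%(d@x*1e3,d@y*1e3,1+(173.5-s)%360/30))
E
python3 look.py b
```

```text
t 3.75 tcp [0.5969 0.0051 0.1229] rot [-180.    -0.   143.4] F [-2.4  0.4  0.7] q7 47.6 w 0.00012853860723046354
polar r 37.6 ang(sel pos) 1.21
in tool: trailing 15.1 radial 34.4 mm; pad face pos 2.00
```

View pics/v_b.png

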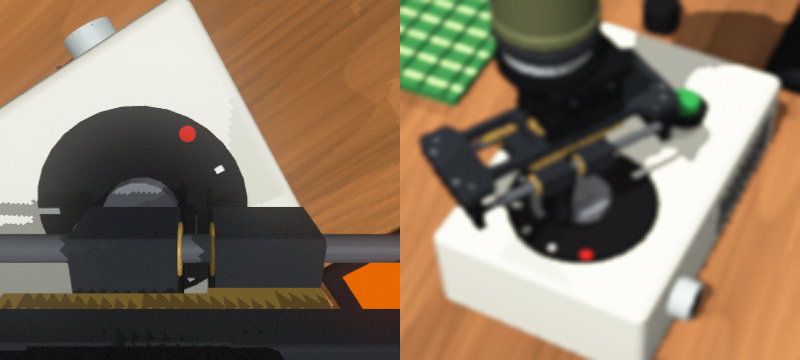

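Tracking works: the pad is in contact at position 2, and the hub and red dot sit where expected. I carry on with the same arc.

Call:
{"fn": "step_arm", "kwargs": {"rows": [{"angular":[0,0,0.0167],"slide":[-0.0036,0.0015,0],"jaw":0},{"angular":[0,0,0.0167],"slide":[-0.0036,0.0015,0],"jaw":0},{"angular":[0,0,0.0167],"slide":[-0.0036,0.0015,0],"jaw":0},{"angular":[0,0,0.0167],"slide":[-0.0036,0.0015,0],"jaw":0},{"angular":[0,0,0.0167],"slide":[-0.0036,0.0015,0],"jaw":0},{"angular":[0,0,0.0167],"slide":[-0.0036,0.0015,0],"jaw":0},{"angular":[0,0,0.0167],"slide":[-0.0036,0.0015,0],"jaw":0},{"angular":[0,0,0.0167],"slide":[-0.0036,0.0015,0],"jaw":0},{"angular":[0,0,0.0167],"slide":[-0.0036,0.0015,0],"jaw":0},{"angular":[0,0,0.0167],"slide":[-0.0036,0.0015,0],"jaw":0}]}}

```text
time_s: 5.1
tool_pos: [0.6145, -0.0034, 0.1231]
tool_rot: [180.0, -0.0, 113.4]
force: [-2.2, 1.7, 0.9]
grip_width: 0.0006
grasp_force: 1.2
```

Call:
{"fn": "step_arm", "kwargs": {"rows": [{"angular":[0,0,0.0167],"slide":[-0.0036,0.0015,0],"jaw":0},{"angular":[0,0,0.0167],"slide":[-0.0036,0.0015,0],"jaw":0},{"angular":[0,0,0.0167],"slide":[-0.0036,0.0015,0],"jaw":0},{"angular":[0,0,0.0167],"slide":[-0.0036,0.0015,0],"jaw":0},{"angular":[0,0,0.0167],"slide":[-0.0036,0.0015,0],"jaw":0},{"angular":[0,0,0.0167],"slide":[-0.0036,0.0015,0],"jaw":0},{"angular":[0,0,0.0167],"slide":[-0.0036,0.0015,0],"jaw":0},{"angular":[0,0,0.0167],"slide":[-0.0036,0.0015,0],"jaw":0},{"angular":[0,0,0.0167],"slide":[-0.0036,0.0015,0],"jaw":0},{"angular":[0,0,0.0167],"slide":[-0.0036,0.0015,0],"jaw":0}]}}

```text
time_s: 6.35
tool_pos: [0.6254, -0.0197, 0.1231]
tool_rot: [179.9, -0.0, 83.3]
force: [0.4, 1.7, -0.5]
grip_width: 0.0006
grasp_force: 0.9
```

```bash
python3 look.py c
```

```text
t 6.35 tcp [ 0.6254 -0.0197  0.1231] rot [179.9  -0.   83.3] F [ 0.4  1.7 -0.5] q7 -8.0 w 0.000642180990111402
polar r 38.7 ang(sel pos) 3.19
in tool: trailing 16.0 radial 35.3 mm; pad face pos 4.01
```

View pics/v_c.png

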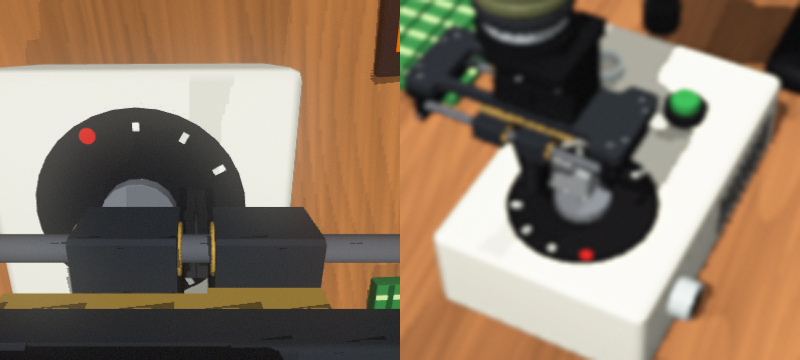

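Call:
{"fn": "step_arm", "kwargs": {"rows": [{"angular":[0,0,0.0167],"slide":[-0.0036,0.0015,0],"jaw":0},{"angular":[0,0,0.0167],"slide":[-0.0036,0.0015,0],"jaw":0},{"angular":[0,0,0.0167],"slide":[-0.0036,0.0015,0],"jaw":0},{"angular":[0,0,0.0167],"slide":[-0.0036,0.0015,0],"jaw":0},{"angular":[0,0,0.0167],"slide":[-0.0036,0.0015,0],"jaw":0},{"angular":[0,0,0.0167],"slide":[-0.0036,0.0015,0],"jaw":0},{"angular":[0,0,0.0167],"slide":[-0.0036,0.0015,0],"jaw":0},{"angular":[0,0,0.0167],"slide":[-0.0036,0.0015,0],"jaw":0},{"angular":[0,0,0.0167],"slide":[-0.0036,0.0013,0],"jaw":0},{"angular":[0,0,0.0167],"slide":[-0.0036,0.0013,0],"jaw":0}]}}

```text
time_s: 7.7
tool_pos: [0.6262, -0.0395, 0.1232]
tool_rot: [179.9, -0.1, 53.3]
force: [1.8, 1.4, -2.0]
grip_width: 0.0008
grasp_force: 0.8
```

```bash
python3 look.py d
```

```text
t 7.7 tcp [ 0.6262 -0.0395  0.1232] rot [ 1.799e+02 -1.000e-01  5.330e+01] F [ 1.8  1.4 -2. ] q7 -35.0 w 0.0008376029059823244
polar r 38.5 ang(sel pos) 4.18
in tool: trailing 16.1 radial 35.0 mm; pad face pos 5.01
```

Call:
{"fn": "step_arm", "kwargs": {"rows": [{"angular":[0,0,0.0167],"slide":[-0.0036,0.0015,0],"jaw":0},{"angular":[0,0,0.0167],"slide":[-0.0036,0.0015,0],"jaw":0},{"angular":[0,0,0.0167],"slide":[-0.0036,0.0015,0],"jaw":0},{"angular":[0,0,0.0167],"slide":[-0.0036,0.0015,0],"jaw":0},{"angular":[0,0,0],"slide":[0,0,0],"jaw":0}]}}

```text
time_s: 8.43
tool_pos: [0.6234, -0.047, 0.1233]
tool_rot: [179.9, -0.0, 41.4]
force: [1.0, -0.0, -0.3]
grip_width: 0.0004
grasp_force: 0.4
```

Call:
{"fn": "step_arm", "kwargs": {"rows": [{"angular":[0,0,0.0083],"slide":[-0.0018,0.0007,0],"jaw":0},{"angular":[0,0,0.0083],"slide":[-0.0018,0.0007,0],"jaw":0},{"angular":[0,0,0.0083],"slide":[-0.0018,0.0007,0],"jaw":0},{"angular":[0,0,0.0083],"slide":[-0.0018,0.0007,0],"jaw":0},{"angular":[0,0,0],"slide":[0,0,0],"jaw":0}]}}

```text
time_s: 9.05
tool_pos: [0.6209, -0.0502, 0.1231]
tool_rot: [180.0, 0.0, 35.3]
force: [0.2, 0.2, -1.1]
grip_width: 0.0002
grasp_force: 0.0
```

```bash
python3 look.py e
```

```text
t 9.05 tcp [ 0.6209 -0.0502  0.1231] rot [180.    0.   35.3] F [ 0.2  0.2 -1.1] q7 -51.3 w 0.00021080086417530011
polar r 37.4 ang(sel pos) 4.78
in tool: trailing 15.7 radial 34.0 mm; pad face pos 5.61
```

View pics/v_e.png

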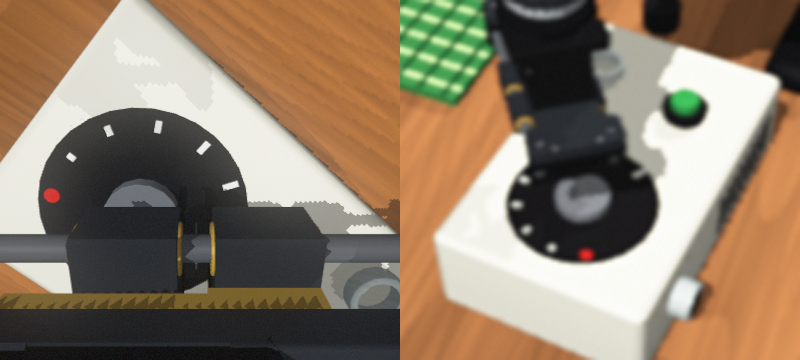

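The contact force dropped away after the ridge, so the selector has probably snapped into 6. I back off, lift and check.

Call:
{"fn": "step_arm", "kwargs": {"rows": [{"angular":[0,0,0],"slide":[0.02,0,0],"jaw":0},{"angular":[0,0,0],"slide":[0.02,0,0],"jaw":0},{"angular":[0,0,0],"slide":[0,0,-0.1],"jaw":0},{"angular":[0,0,0],"slide":[0,0,-0.1],"jaw":0},{"angular":[0,0,0],"slide":[-0.1,-0.06,0],"jaw":0},{"angular":[0,0,0],"slide":[-0.1,-0.06,0],"jaw":0},{"angular":[0,0,0],"slide":[-0.1,-0.06,0],"jaw":0},{"angular":[0,0,0],"slide":[0,0,0],"jaw":0}]}}

```text
time_s: 10.15
tool_pos: [0.4597, -0.0517, 0.223]
tool_rot: [-180.0, 0.0, 35.2]
force: [1.2, 0.6, 0.4]
grip_width: 0.0002
grasp_force: 0.0
```

```bash
python3 look.py f
python3 - <<'E'
from h import *
from cell import env
w=env.camera_info("wrist");s=env.camera_info("side");c=env.camera_info("scene")
x,y=.5885,-.0315
for k in(5,6,7):
    t=np.radians(-6.48+120-30*k)
    for n,i,o in(("w",w,(80,60,1,1)),("s",s,(200,130,400/150,360/135))):
        v=[np.array(i["R"])@np.array([x+r*np.cos(t),y+r*np.sin(t),.142])+i["t"] for r in(-.008,.046)]
        print(k,n,[(round((u[0]/u[2]*i["fx"]+i["cx"]-o[0])*o[2]),round((u[1]/u[2]*i["fy"]+i["cy"]-o[1])*o[3])) for u in v])
E
```

```text
t 10.15 tcp [ 0.4597 -0.0517  0.223 ] rot [-180.     0.    35.2] F [1.2 0.6 0.4] q7 -52.0 w 0.00015256839711247946
polar r 130.4 ang(sel pos) 9.49
in tool: trailing -116.8 radial -57.8 mm; pad face pos 5.61
5 w [(263, 13), (338, -13)]
5 s [(187, 175), (153, 136)]
6 w [(263, 7), (335, 23)]
6 s [(182, 176), (179, 130)]
7 w [(266, 1), (317, 54)]
7 s [(178, 175), (206, 134)]
```

View pics/v_f.png

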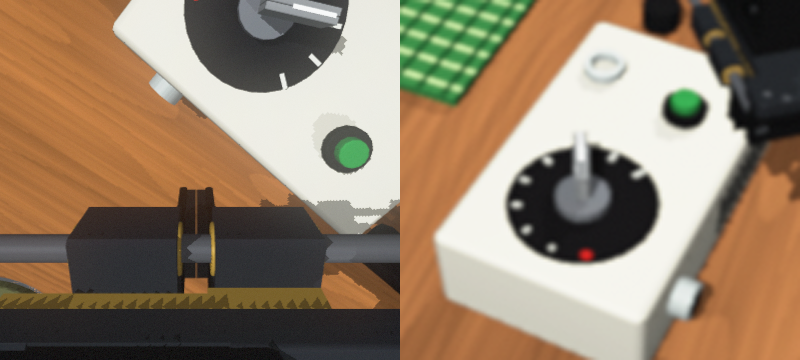

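Position 6 is confirmed: the pointer tip in the side view is at (580,132), against a prediction of (579,130). Next I move above the lamp button.

Call:
{"fn": "step_arm", "kwargs": {"rows": [{"angular":[0,0,0],"slide":[-0.004,0.0924,0],"jaw":0},{"angular":[0,0,0],"slide":[0,0.0924,0],"jaw":0},{"angular":[0,0,0],"slide":[0,0.0924,0],"jaw":0},{"angular":[0,0,0],"slide":[0,0,0],"jaw":0},{"angular":[0,0,0],"slide":[0,0,0.09],"jaw":0},{"angular":[0,0,0],"slide":[0,0,0.08],"jaw":0},{"angular":[0,0,0],"slide":[0,0,0.01],"jaw":0},{"angular":[0,0,0],"slide":[0,0,0],"jaw":0}]}}

```text
time_s: 11.25
tool_pos: [0.5425, -0.1654, 0.1339]
tool_rot: [180.0, -0.0, 35.3]
force: [0.2, -0.2, 0.7]
grip_width: 0.0007
grasp_force: 0.0
```

```bash
python3 look.py g
```

```text
t 11.25 tcp [ 0.5425 -0.1654  0.1339] rot [180.   -0.   35.3] F [ 0.2 -0.2  0.7] q7 -38.3 w 0.0006812701103459442
polar r 141.6 ang(sel pos) 7.42
in tool: trailing -115.0 radial 82.6 mm; pad face pos 5.61
```

View pics/v_g.png

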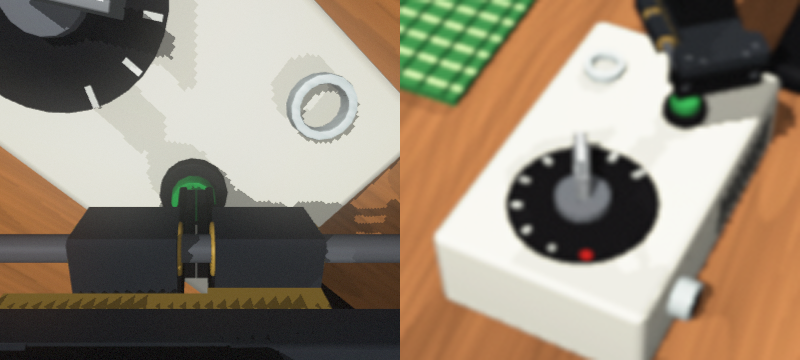

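Call:
{"fn": "step_arm", "kwargs": {"rows": [{"angular":[0,0,0],"slide":[-0.0085,-0.004,0],"jaw":0},{"angular":[0,0,0],"slide":[0,0,0.01],"jaw":0},{"angular":[0,0,0],"slide":[0,0,0.008],"jaw":0},{"angular":[0,0,0],"slide":[0,0,0.006],"jaw":0},{"angular":[0,0,0],"slide":[0,0,0.006],"jaw":0},{"angular":[0,0,0],"slide":[0,0,0],"jaw":0}]}}

```text
time_s: 12.1
tool_pos: [0.5366, -0.1667, 0.1182]
tool_rot: [-180.0, 0.0, 35.3]
force: [-2.4, 0.3, 3.2]
grip_width: 0.0002
grasp_force: 1.9
```

Call:
{"fn": "step_arm", "kwargs": {"rows": [{"angular":[0,0,0],"slide":[0,0,0.004],"jaw":0},{"angular":[0,0,0],"slide":[0,0,0.003],"jaw":0},{"angular":[0,0,0],"slide":[0,0,0],"jaw":0}]}}

```text
time_s: 12.48
tool_pos: [0.5367, -0.1668, 0.1163]
tool_rot: [-180.0, -0.0, 35.3]
force: [-5.3, 1.6, 13.6]
grip_width: 0.0003
grasp_force: 6.4
```

Call:
{"fn": "step_arm", "kwargs": {"rows": [{"angular":[0,0,0],"slide":[0,0,0.002],"jaw":0},{"angular":[0,0,0],"slide":[0,0,0],"jaw":0}]}}

```text
time_s: 12.72
tool_pos: [0.5367, -0.1668, 0.1162]
tool_rot: [180.0, -0.0, 35.3]
force: [-7.9, 2.2, 16.7]
grip_width: 0.0008
grasp_force: 8.8
```

Call:
{"fn": "step_arm", "kwargs": {"rows": [{"angular":[0,0,0],"slide":[0,0,-0.02],"jaw":0},{"angular":[0,0,0],"slide":[0,0,-0.08],"jaw":0},{"angular":[0,0,0],"slide":[0,0,-0.1],"jaw":0},{"angular":[0,0,0],"slide":[0,0,0],"jaw":0},{"angular":[0,0,0],"slide":[0,0,0],"jaw":0}]}}

```text
time_s: 13.35
tool_pos: [0.5365, -0.1667, 0.2128]
tool_rot: [-180.0, 0.0, 35.3]
force: [-0.4, 0.3, 0.2]
grip_width: 0.0002
grasp_force: 0.0
```

```bash
python3 look.py h
```

```text
t 13.35 tcp [ 0.5365 -0.1667  0.2128] rot [-180.     0.    35.3] F [-0.4  0.3  0.2] q7 -38.8 w 0.0002133317678352665
polar r 144.8 ang(sel pos) 7.48
in tool: trailing -120.5 radial 80.3 mm; pad face pos 5.61
```

View pics/v_h.png

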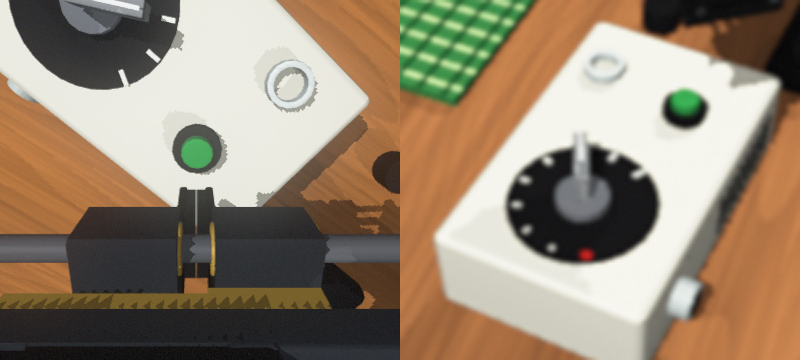

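The selector is still in 6, with its tip at (580,132). The button bottomed out at z 0.116 and has come back up, the filter ring has not moved, and the arm is clear.

```bash
python3 -c "
from cell import env
print(env.sign_off())"
```

```text
the job is handed in; nothing more can be done
None
```

The selector was pushed clockwise from position 1 to 6 and rests there, the lamp button was then pressed fully down and released, and the job was handed in at about 13 s.

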